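Seat the crank mandrel in the jump-ring winder

ROBOT

A 6-joint arm with a two-finger parallel gripper is mounted at the origin on the work surface. World frame = base frame: x ahead of the robot, y to its left, z up, the work surface at z = 0. Lengths are in m, angles in rad, forces in N, time in s.
With the tool pointing down it reaches from about 0.35 to 1 m from the base axis. Payload 7.1 kg.
Tool frame: the origin (TCP) lies at the very end of the fingers, on their centre line; the grasp point (between the pads) lies 19 mm behind it; z points along the fingers, y is the line along which they close (so a half turn about z gives the same grasp; the last joint's range is limited). The gripper opens to 85 mm and grips with 20 to 120 N. Pads are 22 mm wide; open, the fingers measure 114 mm over their backs; the gripper's body (76 mm by 85 mm) begins 54 mm behind the grasp point. The pads swing forward as they close: fully open they stand 13 mm farther back than shut.
Start: joints at [-1.195, 0.423, 1.63, -0, 1.089, -0.019], TCP at [0.24, -0.577, 0.231] pointing down, gripper open.
Joint ranges: [-3, 3], [-0.9, 2.11], [0.09, 2.58], [-1.31, 4.45], [0.11, 2.69], [-2.54, 2.54]. Speed limits (rad/s): [2.39, 2.39, 3.01, 3.14, 3.14, 3.14].

INTERFACE

Orientations are given as a unit quaternion [w, x, y, z].
In Python, from station import r, snapshot, order gives the robot as it stands.
- The arm moves only by the tool carry_out, never from a script. Its argument "moves" is a list of rows, each an object of numbers: "tx", "ty", "tz": the shift along the tool's x, y, z in cm; "ax", "ay", "az": the turn, a rotation vector about the tool's x, y, z in rad; "hand": the closure, from 0 (fully open) to 1 (shut). In form: [{"tx": .., "ty": .., "tz": .., "ax": .., "ay": .., "az": .., "hand": ..}, ...]. A call has 1 to 8 rows; each row shifts and turns the commanded pose from where the row before left it, along the tool's axes as they then stand; what a row does not reach is not made up. A row lasts 1/10 s, in which the tool goes at most 50 mm and 8.59 degrees, less where a joint would pass 70% of its speed; a pose out of reach is approached as far as the arm can. A call with a gripper value outside its range is refused whole. The fingers move at their own pace and stop on an object; "newtons" is the grip in N (left out, the last holds). Time passes only in rows, so rows that do not move let the fingers close. It gives the time, the measured TCP pose, the force, the opening and the grip force at its end, in the units of the state.
- r.get_state(): the state, without advancing time (a new reading comes with each control period).
- snapshot(name): name is "side" or "top"; returns a dict with "frame" (400x640x3 uint8, red, green, blue), "z_map" (400x640 float32, m along the optical axis (not along the pixel's ray), 0 where there is no reading), "fx", "fy", "cx", "cy" (pixels), "R" (3x3) and "t" (3): a world point X has camera coordinates R X + t. Camera axes: x right, y down, z forward; pixel columns grow to the right and rows downward; lengths in m; the calibration is good to about 2 mm. A picture is of the moment at which its call begins.
- order.finish_job(): hands the job in; it is judged then, once.
The state is a dict: "time": time; "joints": joint angles; "qvel": joint speeds; "effort": joint torques, N m; "tool_pos": TCP position; "orientation": TCP orientation; "force": force on the tool from outside, world axes, zero at the start; "ft_torque": the same for the moment, N m; "opening": finger opening in m; "gripper_force": force on a finger pad.
Only numpy, scipy, OpenCV 4.12 (cv2) and the standard library are available. Lean on these libraries where they do the work, as an engineer would, in place of code of your own. Each camera call takes 0.05 s, during which the arm holds its last target. There are 200 camera calls.

TASK

Take the crank mandrel out of the wooden rack and fit it into the jump-ring winder, with the crank outside the wide-slotted cheek. Press it down past the spring plungers until both ends are fully home on the bottoms of their slots, pressing firmly but never forcing it, then let go. Leave the other rods and the tools where they are.

Things in the scene. Friction and masses are not known exactly. Their poses are not given: they have to be found in the camera images.
- mandrel_middle (a point): Crank mandrel, steel rod of 10 mm diameter, 0.26 kg: point on its axis midway between the journals; grip here from above, across the rod. y runs along the rod from crank (-y) to plain end (+y). It lies level in the rack, axis 77 mm up, borne 55 mm either side. Crank arm (103 mm off) hangs 50 mm below the axis, its handle ends 147 mm off. Can tilt in the fingers if one end meets more resistance.
- journal_thick (a point): Middle of the mandrel's crank-side journal, on the axis, 90 mm from mandrel_middle: 16 mm diameter, 15 mm long, between the crank's hub and a collar, both 22 mm across; the collar's inner face is 76 mm from mandrel_middle. Hub and collar straddle the wide-slotted cheek with 2.5 mm play each way.
- journal_thin (a point): Middle of the mandrel's plain-end journal, on the axis, 90 mm from mandrel_middle on the other side: the bare 10 mm rod, which runs on 18 mm beyond this point.
- winder: Jump-ring winder: wooden base 110 x 210 x 18 mm with two upright steel cheeks, each 10 mm thick, 52 mm wide, with a slot open at the top. Origin under the base's centre, 10 mm above the bench; y along the axle, from the wide slot's cheek (y = -90 mm) to the narrow one's (+90), z up. It stands on a soft rubber pad: it sinks about 1 mm per 5.5 N of push and rises again.
- seat_wide (a point): Axis point of the thick journal when home in the winder's wide slot, 86 mm above the bench. Slot 17.5 mm wide, cheek top 20 mm above this point, 3 mm chamfers. Two ball-nosed spring plungers face each other in the slot: they meet the journal 6 to 7 mm above its seat, resist with 8 to 14 N at this end all the way to the bottom and hold it by friction wherever it stops. Axes as the winder's.
- seat_narrow (a point): Axis point of the thin journal when home in the winder's narrow slot, 11.5 mm wide; 180 mm from seat_wide, same height. Cheek top, chamfers and plungers as at seat_wide.
- rack: Wooden mandrel rack, fixed, base 170 x 150 mm, two saw-toothed uprights of 12 mm at y = -55 and +55 mm, tooth tips 84 mm high. Origin under its centre; the crank mandrel's notches are at x = -55 mm (side nearest the robot), the other rods' at x = 20 and 48 mm.
- rod_a: Plain steel rod, 8 mm diameter, 178 mm long, without a crank, in the rack's middle notches; leave it. Origin at its centre, y along it.
- rod_b: Plain steel rod, 6 mm diameter, 176 mm long, in the rack's rear notches; leave it. Origin at its centre, y along it.
- pliers_middle (a point): Small black-handled pliers lying on the bench between winder and rack, 125 mm long, 14 mm high; leave them. Point near the pivot.
- hammer: Hammer with wooden handle, 220 mm, lying towards the far side; leave it. Origin at its middle on the bench.
- loupe: Black eye loupe, 40 mm across, 30 mm high, towards the far side; leave it. Origin under its centre.

How it is judged:
On the way:
1. the crank mandrel is lifted clear of the rack (height (world z) of mandrel_middle above 0.13 m), for 0.2 s.
At the end, for the whole second after the job is handed in: Both journals of the crank mandrel are home: each within 1.5 mm of the bottom of its own slot (thick journal in the wide slot, thin in the narrow) and within 4 mm of its place sideways; the mandrel is at rest, let go (z of journal_thick in the frame of seat_wide between -0.002 and 0.0015 m and horizontal distance between journal_thick and seat_wide below 0.004 m and z of journal_thin in the frame of seat_narrow between -0.002 and 0.0015 m and horizontal distance between journal_thin and seat_narrow below 0.004 m and linear speed of mandrel below 0.02 m/s); the robot touches nothing.
It fails at once if the mandrel is forced into the winder (over 60 N of contact, of which the plungers' own squeeze makes 20 to 30 N when seated) (contact force between mandrel and winder above 60 N).
It fails at once if another rod or a tool is moved by more than 25 mm (distance of any of rod_a, rod_b, pliers_middle, hammer, loupe from where it was at the start of the episode above 0.025 m).
It also fails if it takes over 64 s, if anything falls off the work surface, if the arm or the gripper's body presses on something with over 40 N, if the wrist force passes 120 N, or if a joint passes its speed limit or range.

## Working session

There is one attempt and no reset: what is moved stays moved. The work goes in short steps, Python scripts to look and compute and a tool call to move; the robot and the scene stay as the last step left them, time stands still between calls to the robot, and variables do not carry over. Pictures are saved under pics/ and viewed, at most 10 in all, crops included, and the job is handed in when it is done.

Besides the shell and the picture viewer there is one more tool, called after "Request:" as name(argument=value, ...) on one line, values as JSON. carry_out: Moves the arm, as the interface text tells. Its arguments: {"type":"object","properties":{"moves":{"type":"array"},"newtons":{"type":"number"}},"required":["moves"]}

```bash
mkdir -p pics; ls
python3 - <<'E'
from station import r,snapshot
import cv2,numpy as np
for n in("side","top"):
    s=snapshot(n); cv2.imwrite(f"pics/{n}0.png",s["frame"][:,:,::-1]); np.savez(f"{n}0.npz",**s)
    print(n,s["fx"],s["cx"],s["cy"],np.round(s["R"],3).tolist(),np.round(-s["R"].T@s["t"],3))
st=r.get_state();print(st["time"],st["tool_pos"],st["orientation"],st["force"],st["opening"])
E
```

```text
pics
side 397.7076330789327 322.2444378713398 194.47252818545735 [[0.979, -0.206, 0.005], [-0.102, -0.505, -0.857], [0.179, 0.838, -0.515]] [ 0.449 -0.742  0.542]
top 396.4681690708268 318.1621175052101 200.82395325512584 [[0.098, -0.995, 0.001], [-0.973, -0.097, -0.211], [0.21, 0.019, -0.978]] [ 0.426 -0.007  0.926]
0.1 [ 0.24023062 -0.57642937  0.23062279] [-6.94901386e-04  9.80578680e-01  1.96124850e-01 -1.15318169e-04] [-0.34305636  0.48305514  0.46727941] 0.08510293834913636
```

View pics/top0.png

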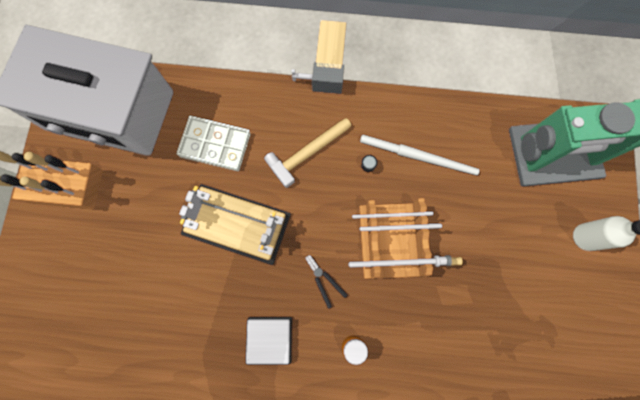

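View pics/side0.png

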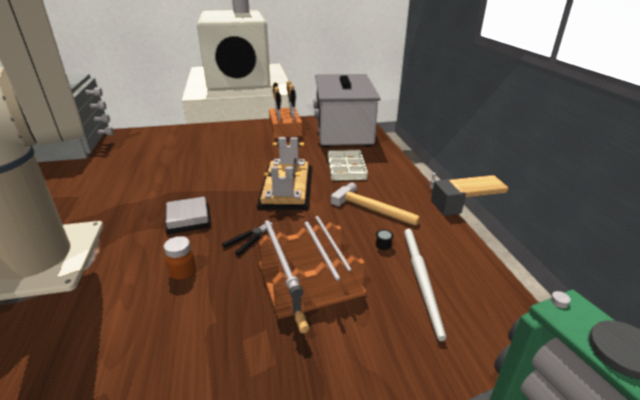

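The top view shows the rack around (400,240), with the mandrel running from its plain end at (349,264) to the handle at (462,261). The winder is at (235,222), the pliers at (320,280). I'll zoom in on the winder and mandrel.

Run:
```python
import cv2,numpy as np
t=cv2.imread("pics/top0.png");s=cv2.imread("pics/side0.png")
a=cv2.resize(t[175:275,170:300],None,fx=6,fy=6,interpolation=cv2.INTER_CUBIC)
cv2.imwrite("pics/c1.png",a)
b=cv2.resize(s[130:220,250:325],(500,600),interpolation=cv2.INTER_CUBIC)
c=cv2.resize(t[240:290,340:475],(800,296),interpolation=cv2.INTER_CUBIC)
cv2.imwrite("pics/c2.png",b);cv2.imwrite("pics/c3.png",c)
```

```text
(no output)
```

View pics/c1.png

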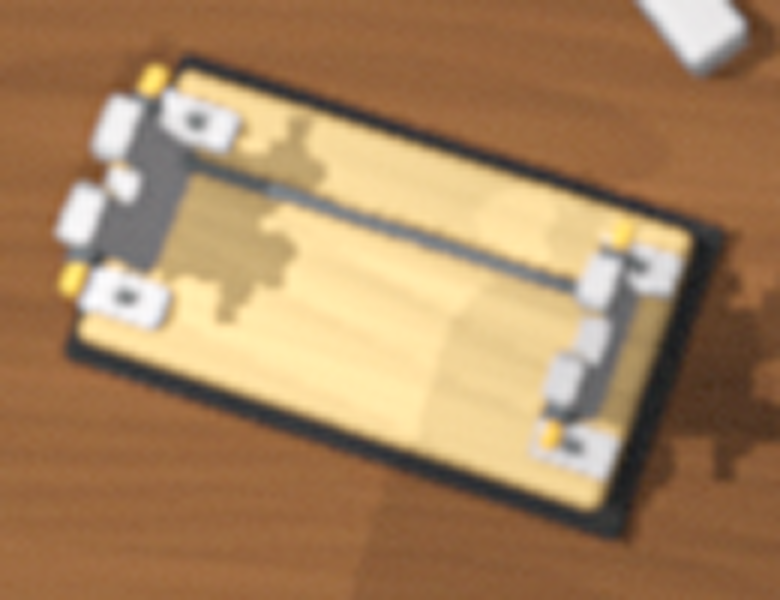

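View pics/c2.png

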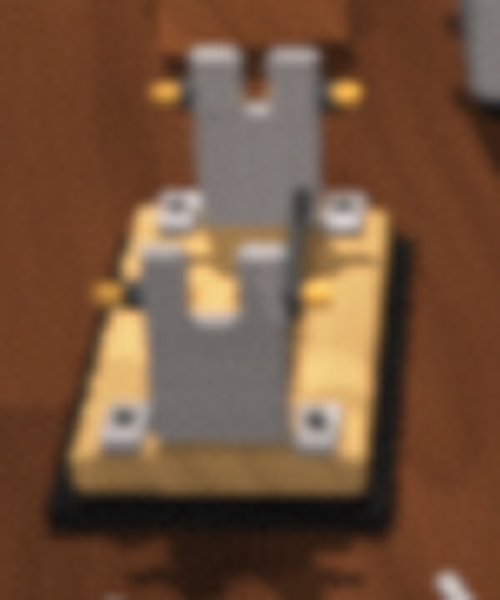

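View pics/c3.png

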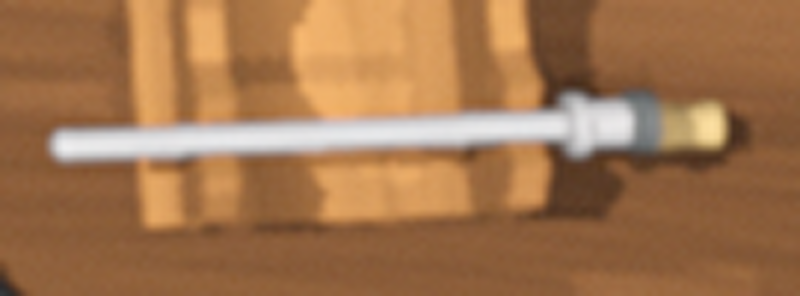

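The wide slot is on the cheek nearer the rack: right in the top crop, near in the side crop. So the crank stays towards world -y. Next I'll measure the cheek tops, the slot bottoms and the mandrel.

```bash
cat > h.py <<'E'
import cv2,numpy as np
def ray(s,u,v):
    d=s["R"].T@np.array([(u-s["cx"])/s["fx"],(v-s["cy"])/s["fy"],1.0]);return -s["R"].T@s["t"],d
def onz(s,u,v,z):
    c,d=ray(s,u,v);return c+d*(z-c[2])/d[2]
def tri(s1,p1,s2,p2):
    (a,d),(b,e)=ray(s1,*p1),ray(s2,*p2)
    k=np.linalg.lstsq(np.c_[d,-e],b-a,rcond=None)[0];A,B=a+k[0]*d,b+k[1]*e
    return (A+B)/2,np.linalg.norm(A-B)
def blobs(s,x0,x1,y0,y1,lo,amin=4):
    f=s["frame"][y0:y1,x0:x1].astype(float);m=((f.min(2)>lo)&(np.ptp(f,axis=2)<40)).astype('u1')
    n,l,st,_=cv2.connectedComponentsWithStats(m,connectivity=4);o=[]
    for i in range(1,n):
        if st[i,4]>=amin:
            yy,xx=np.nonzero(l==i);w=f[yy,xx].min(1)-lo
            o.append((round((xx*w).sum()/w.sum()+x0,2),round((yy*w).sum()/w.sum()+y0,2),st[i,4]))
    return o
E
python3 - <<'E'
from h import *
T=np.load("top0.npz");S=np.load("side0.npz")
print("T",blobs(T,178,285,185,262,165));print("S",blobs(S,262,312,132,205,135))
f=T["frame"][250:278,340:470].astype(float);m=(f.min(2)>140)&(np.ptp(f,axis=2)<40)
for x in range(0,130,3):
    print(x+340,np.round(f[:,x].min(1)).astype(int)[6:22].tolist()) if x<12 or x>78 else 0
yy,xx=np.nonzero(m);k=(xx<90);vx,vy,x0,y0=cv2.fitLine(np.c_[xx[k],yy[k]].astype('f4'),cv2.DIST_HUBER,0,.01,.01).ravel()
L=lambda u:(u,y0+250+(u-x0-340)*vy/vx)
print("line",L(350),L(430))
for u in (349,436,437,438,441,443,448):print(u,np.round(onz(T,*L(u),.077),4))
E
```

```text
T [(np.float64(202.8), np.float64(194.66), np.int32(86)), (np.float64(189.03), np.float64(195.74), np.int32(57)), (np.float64(190.15), np.float64(205.13), np.int32(25)), (np.float64(183.08), np.float64(210.48), np.int32(57)), (np.float64(278.94), np.float64(219.55), np.int32(47)), (np.float64(269.11), np.float64(221.33), np.int32(50)), (np.float64(190.44), np.float64(224.14), np.int32(99)), (np.float64(265.31), np.float64(234.77), np.int32(71)), (np.float64(267.2), np.float64(250.05), np.int32(63))]
S [(np.float64(281.58), np.float64(137.85), np.int32(15)), (np.float64(293.66), np.float64(138.11), np.int32(10)), (np.float64(288.33), np.float64(146.17), np.int32(6)), (np.float64(276.63), np.float64(161.31), np.int32(28)), (np.float64(301.07), np.float64(162.33), np.int32(20)), (np.float64(273.78), np.float64(167.27), np.int32(10)), (np.float64(288.73), np.float64(167.44), np.int32(14)), (np.float64(282.21), np.float64(177.78), np.int32(6)), (np.float64(268.4), np.float64(193.75), np.int32(24)), (np.float64(297.57), np.float64(193.53), np.int32(27))]
340 [68, 63, 62, 60, 57, 57, 57, 57
[... 1096 characters left out ...]
4 [57, 65, 81, 101, 106, 110, 113, 110, 84, 55, 36, 38, 55, 60, 56, 59]
457 [58, 79, 116, 136, 136, 131, 133, 124, 90, 53, 33, 33, 41, 53, 57, 56]
460 [60, 95, 126, 146, 156, 159, 154, 144, 106, 54, 33, 41, 54, 59, 59, 57]
463 [57, 55, 50, 41, 39, 39, 41, 32, 36, 40, 51, 53, 57, 57, 58, 55]
466 [55, 60, 61, 51, 49, 47, 42, 43, 47, 48, 57, 57, 55, 59, 55, 58]
469 [57, 59, 57, 56, 54, 50, 48, 50, 55, 53, 60, 56, 57, 59, 57, 54]
line (350, np.float32(264.2673)) (430, np.float32(260.8754))
349 [ 0.4781 -0.0684  0.077 ]
436 [ 0.504  -0.2515  0.077 ]
437 [ 0.5043 -0.2536  0.077 ]
438 [ 0.5046 -0.2557  0.077 ]
441 [ 0.5055 -0.2621  0.077 ]
443 [ 0.5061 -0.2663  0.077 ]
448 [ 0.5076 -0.2768  0.077 ]
```

Run:
```python
from h import *
T=np.load("top0.npz");S=np.load("side0.npz")
for lo in(185,200,210):print(lo,blobs(T,178,285,185,262,lo))
def go(n,tm,sm,tb,sb,zb):
    print(n,"top@z",np.round(onz(T,*tm,.106),4),"side@z",np.round(onz(S,*sm,.106),4),"tri",tri(T,tm,S,sm))
    print("  bot",np.round(onz(T,*tb,zb),4),np.round(onz(S,*sb,zb),4),tri(T,tb,S,sb))
go("narrow",(186.05,203.11),(287.62,137.98),(190.15,205.13),(288.33,146.17),.081)
go("wide",((269.5+263.6)/2,(221.25+237.9)/2),(281.25,167.35),(268.4,231),(282.21,177.78),.078)
# mandrel in side view: rod at z .077
f=S["frame"].astype(float)
for v in(226,240,255,270,285):
    w=np.clip(f[v,255:312].min(1)-110,0,None);w=np.round(w).astype(int);print(v,[(i+255,x) for i,x in enumerate(w) if x>0])
```

```text
185 [(np.float64(202.92), np.float64(194.65), np.int32(77)), (np.float64(189.04), np.float64(195.7), np.int32(50)), (np.float64(190.19), np.float64(205.06), np.int32(18)), (np.float64(183.07), np.float64(210.49), np.int32(49)), (np.float64(279.06), np.float64(219.45), np.int32(40)), (np.float64(269.15), np.float64(221.29), np.int32(43)), (np.float64(190.43), np.float64(224.14), np.int32(89)), (np.float64(267.99), np.float64(230.9), np.int32(28)), (np.float64(263.17), np.float64(237.8), np.int32(35)), (np.float64(267.57), np.float64(250.11), np.int32(54))]
200 [(np.float64(203.07), np.float64(194.65), np.int32(60)), (np.float64(189.08), np.float64(195.66), np.int32(43)), (np.float64(190.23), np.float64(205.13), np.int32(17)), (np.float64(183.08), np.float64(210.54), np.int32(41)), (np.float64(279.1), np.float64(219.52), np.int32(30)), (np.float64(269.15), np.float64(221.26), np.int32(36)), (np.float64(190.42), np.float64(224.12), np.int32(82)), (np.float64(267.93), np.float64(230.91), np.int32(20)), (np.float64(263.1), np.float64(237.86), np.int32(27)), (np.float64(268.34), np.float64
[... 1418 characters left out ...]
64(66)), (308, np.int64(88)), (309, np.int64(83)), (310, np.int64(47))]
240 [(272, np.int64(32)), (273, np.int64(71)), (274, np.int64(92)), (275, np.int64(94)), (276, np.int64(74)), (277, np.int64(30))]
255 [(278, np.int64(17)), (279, np.int64(64)), (280, np.int64(89)), (281, np.int64(97)), (282, np.int64(86)), (283, np.int64(51))]
270 [(284, np.int64(10)), (285, np.int64(56)), (286, np.int64(86)), (287, np.int64(99)), (288, np.int64(96)), (289, np.int64(65)), (290, np.int64(13))]
285 [(288, np.int64(10)), (289, np.int64(34)), (290, np.int64(59)), (291, np.int64(72)), (292, np.int64(75)), (293, np.int64(72)), (294, np.int64(63)), (295, np.int64(48)), (296, np.int64(30)), (297, np.int64(11))]
```

Both views agree on the winder seats to under 1 mm: wide at (0.531,0.1105), narrow at (0.570,0.286). The mandrel's middle is near (0.493,-0.1745), yaw +0.14. Now I'll move the tool above the mandrel and check how high the winder's dark rod sits.

Request:
carry_out(moves=[{"tx": 3.2,"ty": -2.28,"tz": 0},{"tx": 3.2,"ty": -2.28},{"tx": 3.2,"ty": -2.28},{"tx": 3.2,"ty": -2.28},{"tx": 3.2,"ty": -2.28},{"tx": 3.2,"ty": -2.28},{"tx": 3.2,"ty": -2.28},{"tx": 3.2,"ty": -2.28}], newtons=60)

```text
$.moves[0]: bad value
```

Request:
carry_out(moves=[{"tx": 3.2,"ty": -2.28},{"tx": 3.2,"ty": -2.28},{"tx": 3.2,"ty": -2.28},{"tx": 3.2,"ty": -2.28},{"az": -0.146},{"az": -0.146},{"az": -0.146},{"az": -0.146}])

```text
$.moves[0]: bad value
```

Request:
carry_out(moves=[{"az": -0.146},{"az": -0.146},{"az": -0.146},{"az": -0.146},{"az": -0.148},{"az": 0},{"az": 0}])

```text
$.moves[0]: bad value
```

```bash
cat >> h.py <<'E'
def rel(st,target,yaw):
    "remaining move: tx,ty,tz cm in the tool's axes, and az"
    from scipy.spatial.transform import Rotation as Ro
    q=st["orientation"];A=Ro.from_quat([q[1],q[2],q[3],q[0]]).as_matrix()
    t=A.T@(np.array(target)-st["tool_pos"])*100;psi=np.arctan2(A[1,0],A[0,0])
    print("txyz",np.round(t,2),"az",round(-(yaw-psi),4),"tilt",np.round(A[:,2],4),"pos",np.round(st["tool_pos"],4),"F",np.round(st["force"],1),"T",np.round(st["ft_torque"],2),"open",round(st["opening"],4),"grip",round(st["gripper_force"],1),"t",round(st["time"],2))
E
python3 - <<'E'
from h import *
from station import r
T=np.load("top0.npz");S=np.load("side0.npz")
rel(r.get_state(),[.493,-.1745,.058],1.5708+.1405)
print(np.round([onz(S,287.3,270,.077),onz(S,275,240,.077)],4))
print("guide",tri(T,(266.2,222),S,(294.5,174.5)),tri(T,(201.2,201.2),S,(294.9,158)))
E
```

```text
txyz [ 38.79 -27.35  17.3 ] az -1.3165 tilt [-5.0e-04  1.3e-03 -1.0e+00] pos [ 0.2402 -0.5764  0.2306] F [-0.3  0.5  0.5] T [-0.02 -0.03 -0.03] open 0.0851 grip 0.0 t 0.1
[[ 0.4997 -0.2207  0.077 ]
 [ 0.4879 -0.1322  0.077 ]]
guide (array([0.55643731, 0.11698554, 0.07928766]), np.float64(0.01203654197331723)) (array([0.58675854, 0.27410413, 0.04835644]), np.float64(0.0017249729815873886))
```

Request:
carry_out(moves=[{"tx": 3.2,"ty": -2.28,"tz": 0,"ax": 0,"ay": 0,"az": 0,"hand": 0},{"tx": 3.2,"ty": -2.28,"tz": 0,"ax": 0,"ay": 0,"az": 0,"hand": 0},{"tx": 3.2,"ty": -2.28,"tz": 0,"ax": 0,"ay": 0,"az": 0,"hand": 0},{"tx": 3.2,"ty": -2.28,"tz": 0,"ax": 0,"ay": 0,"az": 0,"hand": 0},{"tx": 3.2,"ty": -2.28,"tz": 0,"ax": 0,"ay": 0,"az": 0,"hand": 0},{"tx": 3.2,"ty": -2.28,"tz": 0,"ax": 0,"ay": 0,"az": 0,"hand": 0},{"tx": 3.2,"ty": -2.28,"tz": 0,"ax": 0,"ay": 0,"az": 0,"hand": 0},{"tx": 3.2,"ty": -2.28,"tz": 0,"ax": 0,"ay": 0,"az": 0,"hand": 0}], newtons=60)

```text
time: 0.9
tool_pos: [0.407, -0.3085, 0.2311]
orientation: [-0.0, 0.981, 0.196, -0.0]
force: [0.4, -0.8, 0.8]
opening: 0.0857
gripper_force: 0.0
```

Request:
carry_out(moves=[{"tx": 3.2,"ty": -2.28,"tz": 0,"ax": 0,"ay": 0,"az": 0,"hand": 0},{"tx": 3.2,"ty": -2.28,"tz": 0,"ax": 0,"ay": 0,"az": 0,"hand": 0},{"tx": 3.2,"ty": -2.28,"tz": 0,"ax": 0,"ay": 0,"az": 0,"hand": 0},{"tx": 3.2,"ty": -2.28,"tz": 0,"ax": 0,"ay": 0,"az": 0,"hand": 0},{"tx": 0,"ty": 0,"tz": 0,"ax": 0,"ay": 0,"az": -0.146,"hand": 0},{"tx": 0,"ty": 0,"tz": 0,"ax": 0,"ay": 0,"az": -0.146,"hand": 0},{"tx": 0,"ty": 0,"tz": 0,"ax": 0,"ay": 0,"az": -0.146,"hand": 0},{"tx": 0,"ty": 0,"tz": 0,"ax": 0,"ay": 0,"az": -0.146,"hand": 0}])

```text
time: 1.7
tool_pos: [0.4895, -0.1763, 0.231]
orientation: [-0.0, 0.881, 0.473, -0.0]
force: [-0.2, 0.6, -0.1]
opening: 0.0852
gripper_force: 0.0
```

Request:
carry_out(moves=[{"tx": 0,"ty": 0,"tz": 0,"ax": 0,"ay": 0,"az": -0.146,"hand": 0},{"tx": 0,"ty": 0,"tz": 0,"ax": 0,"ay": 0,"az": -0.146,"hand": 0},{"tx": 0,"ty": 0,"tz": 0,"ax": 0,"ay": 0,"az": -0.146,"hand": 0},{"tx": 0,"ty": 0,"tz": 0,"ax": 0,"ay": 0,"az": -0.146,"hand": 0},{"tx": 0,"ty": 0,"tz": 0,"ax": 0,"ay": 0,"az": -0.148,"hand": 0},{"tx": 0,"ty": 0,"tz": 0,"ax": 0,"ay": 0,"az": 0,"hand": 0},{"tx": 0,"ty": 0,"tz": 0,"ax": 0,"ay": 0,"az": 0,"hand": 0}])

```text
time: 2.4
tool_pos: [0.4895, -0.1766, 0.2311]
orientation: [-0.0, 0.657, 0.754, -0.0]
force: [0.7, -0.3, -1.1]
opening: 0.0852
gripper_force: 0.0
```

Run:
```python
from h import *
from station import r
rel(r.get_state(),[.4933,-.1745,.058],1.5708+.138)
```

```text
txyz [ 0.15  0.41 17.31] az -0.002 tilt [-4.e-04  2.e-04 -1.e+00] pos [ 0.4895 -0.1766  0.2311] F [ 0.7 -0.3 -1.1] T [ 0.03  0.02 -0.  ] open 0.0852 grip 0.0 t 2.4
```

Request:
carry_out(moves=[{"tx": 0.15,"ty": 0.41,"tz": 2.5,"ax": 0,"ay": 0,"az": 0,"hand": 0.2},{"tx": 0,"ty": 0,"tz": 2.5,"ax": 0,"ay": 0,"az": 0,"hand": 0.2},{"tx": 0,"ty": 0,"tz": 2.5,"ax": 0,"ay": 0,"az": 0,"hand": 0.2},{"tx": 0,"ty": 0,"tz": 2.5,"ax": 0,"ay": 0,"az": 0,"hand": 0.2},{"tx": 0,"ty": 0,"tz": 2.5,"ax": 0,"ay": 0,"az": 0,"hand": 0.2},{"tx": 0,"ty": 0,"tz": 2,"ax": 0,"ay": 0,"az": 0,"hand": 0.2},{"tx": 0,"ty": 0,"tz": 1.8,"ax": 0,"ay": 0,"az": 0,"hand": 0.2},{"tx": 0,"ty": 0,"tz": 1.0,"ax": 0,"ay": 0,"az": 0,"hand": 0.2}])

```text
time: 3.2
tool_pos: [0.4928, -0.1743, 0.0568]
orientation: [-0.001, 0.657, 0.754, -0.0]
force: [-0.3, 0.1, -0.6]
opening: 0.0683
gripper_force: 0.0
```

Request:
carry_out(moves=[{"tx": 0,"ty": 0,"tz": 0,"ax": 0,"ay": 0,"az": 0,"hand": 0.6},{"tx": 0,"ty": 0,"tz": 0,"ax": 0,"ay": 0,"az": 0,"hand": 0.7},{"tx": 0,"ty": 0,"tz": 0,"ax": 0,"ay": 0,"az": 0,"hand": 0.8},{"tx": 0,"ty": 0,"tz": 0,"ax": 0,"ay": 0,"az": 0,"hand": 0.85},{"tx": 0,"ty": 0,"tz": 0,"ax": 0,"ay": 0,"az": 0,"hand": 0.9},{"tx": 0,"ty": 0,"tz": 0,"ax": 0,"ay": 0,"az": 0,"hand": 1},{"tx": 0,"ty": 0,"tz": 0,"ax": 0,"ay": 0,"az": 0,"hand": 1},{"tx": 0,"ty": 0,"tz": 0,"ax": 0,"ay": 0,"az": 0,"hand": 1}], newtons=30)

```text
time: 4.0
tool_pos: [0.4928, -0.1748, 0.059]
orientation: [-0.0, 0.656, 0.755, -0.0]
force: [-5.1, -1.7, 5.4]
opening: 0.0088
gripper_force: 29.2
```

Request:
carry_out(moves=[{"tx": 0,"ty": 0,"tz": 0,"ax": 0,"ay": 0,"az": 0,"hand": 1},{"tx": 0,"ty": 0,"tz": 0,"ax": 0,"ay": 0,"az": 0,"hand": 1},{"tx": 0,"ty": 0,"tz": -0.5,"ax": 0,"ay": 0,"az": 0,"hand": 1},{"tx": 0,"ty": 0,"tz": -1.5,"ax": 0,"ay": 0,"az": 0,"hand": 1},{"tx": 0,"ty": 0,"tz": -2.5,"ax": 0,"ay": 0,"az": 0,"hand": 1},{"tx": 0,"ty": 0,"tz": -3,"ax": 0,"ay": 0,"az": 0,"hand": 1},{"tx": 0,"ty": 0,"tz": -3,"ax": 0,"ay": 0,"az": 0,"hand": 1},{"tx": 0,"ty": 0,"tz": -2.5,"ax": 0,"ay": 0,"az": 0,"hand": 1}], newtons=110)

```text
time: 4.8
tool_pos: [0.4937, -0.1745, 0.1903]
orientation: [0.001, 0.656, 0.755, 0.0]
force: [0.2, 0.4, -2.3]
opening: 0.0065
gripper_force: 107.5
```

Request:
carry_out(moves=[{"tx": 0,"ty": 0,"tz": 0,"ax": 0,"ay": 0,"az": 0,"hand": 1},{"tx": 0,"ty": 0,"tz": 0,"ax": 0,"ay": 0,"az": 0,"hand": 1},{"tx": 0,"ty": 0,"tz": 0,"ax": 0,"ay": 0,"az": 0,"hand": 1}])

```text
time: 5.1
tool_pos: [0.4926, -0.1742, 0.1871]
orientation: [-0.001, 0.656, 0.755, -0.0]
force: [-0.4, -0.9, -2.5]
opening: 0.0064
gripper_force: 107.5
```

Run:
```python
from h import *
from station import r,snapshot
s=snapshot("side");cv2.imwrite("pics/s1.png",s["frame"][:,:,::-1])
t=snapshot("top");np.savez("s1.npz",**s);np.savez("t1.npz",**t)
a=cv2.resize(t["frame"][200:310,320:480,::-1],(800,550));b=cv2.resize(s["frame"][150:330,200:380,::-1],(540,540))
cv2.imwrite("pics/g.png",cv2.resize(np.hstack([a[:540],b]),(800,323)))
rel(r.get_state(),[.5505,.1984,.19],1.5708-.218)
```

```text
txyz [36.09 10.93 -0.29] az 0.358 tilt [-0.0025  0.001  -1.    ] pos [ 0.4926 -0.1742  0.1869] F [ 0.   0.3 -2.9] T [ 0.09 -0.05 -0.04] open 0.0062 grip 107.5 t 5.2
```

View pics/g.png

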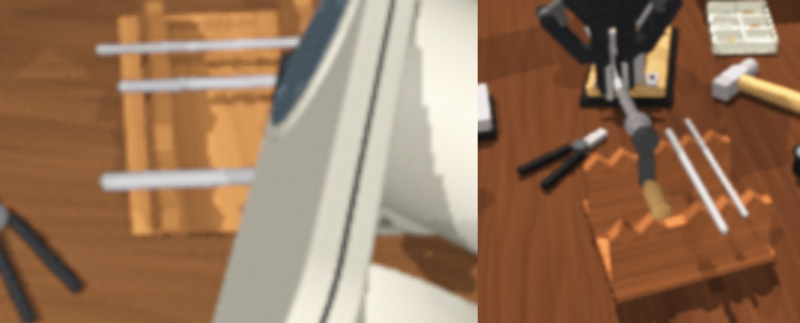

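The mandrel is lifted and held level. In the side crop the crank hangs down at about (650,180), clear of the rack. Next, carry it over the winder.

Request:
carry_out(moves=[{"tx": 2.6,"ty": 0.79,"tz": 0,"ax": 0,"ay": 0,"az": 0,"hand": 1},{"tx": 3.2,"ty": 0.97,"tz": 0,"ax": 0,"ay": 0,"az": 0,"hand": 1},{"tx": 3.2,"ty": 0.97,"tz": 0,"ax": 0,"ay": 0,"az": 0,"hand": 1},{"tx": 3.2,"ty": 0.97,"tz": 0,"ax": 0,"ay": 0,"az": 0,"hand": 1},{"tx": 3.2,"ty": 0.97,"tz": 0,"ax": 0,"ay": 0,"az": 0,"hand": 1},{"tx": 3.2,"ty": 0.97,"tz": 0,"ax": 0,"ay": 0,"az": 0,"hand": 1},{"tx": 3.2,"ty": 0.97,"tz": 0,"ax": 0,"ay": 0,"az": 0,"hand": 1},{"tx": 3.2,"ty": 0.97,"tz": 0,"ax": 0,"ay": 0,"az": 0,"hand": 1}])

```text
time: 6.0
tool_pos: [0.5332, 0.0849, 0.1871]
orientation: [-0.001, 0.656, 0.755, -0.001]
force: [0.2, -1.1, -2.8]
opening: 0.0064
gripper_force: 107.5
```

Request:
carry_out(moves=[{"tx": 3.2,"ty": 0.97,"tz": 0,"ax": 0,"ay": 0,"az": 0,"hand": 1},{"tx": 3.2,"ty": 0.97,"tz": 0,"ax": 0,"ay": 0,"az": 0,"hand": 1},{"tx": 2.7,"ty": 0.82,"tz": 0,"ax": 0,"ay": 0,"az": 0,"hand": 1},{"tx": 2.0,"ty": 0.59,"tz": 0,"ax": 0,"ay": 0,"az": 0,"hand": 1},{"tx": 0,"ty": 0,"tz": 0,"ax": 0,"ay": 0,"az": 0.1,"hand": 1},{"tx": 0,"ty": 0,"tz": 0,"ax": 0,"ay": 0,"az": 0.1,"hand": 1},{"tx": 0,"ty": 0,"tz": 0,"ax": 0,"ay": 0,"az": 0.1,"hand": 1},{"tx": 0,"ty": 0,"tz": 0,"ax": 0,"ay": 0,"az": 0.058,"hand": 1}])

```text
time: 6.8
tool_pos: [0.5507, 0.1981, 0.1869]
orientation: [-0.0, 0.781, 0.625, -0.001]
force: [0.3, 0.1, -2.7]
opening: 0.0066
gripper_force: 107.5
```

Request:
carry_out(moves=[{"tx": 0,"ty": 0,"tz": 2,"ax": 0,"ay": 0,"az": 0,"hand": 1},{"tx": 0,"ty": 0,"tz": 2,"ax": 0,"ay": 0,"az": 0,"hand": 1},{"tx": 0,"ty": 0,"tz": 1,"ax": 0,"ay": 0,"az": 0,"hand": 1},{"tx": 0,"ty": 0,"tz": 0,"ax": 0,"ay": 0,"az": 0,"hand": 1},{"tx": 0,"ty": 0,"tz": 0,"ax": 0,"ay": 0,"az": 0,"hand": 1},{"tx": 0,"ty": 0,"tz": 0,"ax": 0,"ay": 0,"az": 0,"hand": 1}])

```text
time: 7.4
tool_pos: [0.552, 0.1983, 0.1391]
orientation: [0.0, 0.78, 0.626, 0.001]
force: [-0.4, 0.0, -1.7]
opening: 0.0064
gripper_force: 107.6
```

Run:
```python
from h import *
from station import r,snapshot
s=snapshot("side");t=snapshot("top");np.savez("s2.npz",**s);np.savez("t2.npz",**t)
a=cv2.resize(t["frame"][170:280,160:310,::-1],(600,440));b=cv2.resize(s["frame"][90:200,230:330,::-1],(400,440))
cv2.imwrite("pics/w.png",cv2.resize(np.hstack([a,b]),(800,352)))
rel(r.get_state(),[.5505,.1984,.137],1.5708-.218)
```

```text
txyz [-0.02 -0.14  0.22] az -0.0 tilt [ 1.5e-03  5.0e-04 -1.0e+00] pos [0.5519 0.1983 0.1392] F [ 0.5 -1.3 -2.6] T [ 0.13 -0.01  0.03] open 0.0061 grip 107.6 t 7.5
```

View pics/w.png

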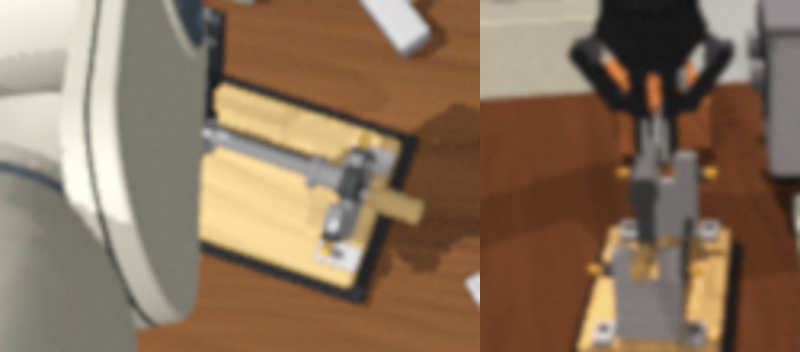

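The mandrel hangs over the winder, with the collar near (318,165) and the hub near (352,180) straddling the wide cheek. The top view is partly hidden by the arm. I'll check axial and lateral alignment along the axis with profiles.

Run:
```python
from h import *
def proj(s,X):
    c=s["R"]@X+s["t"];return c[0]/c[2]*s["fx"]+s["cx"],c[1]/c[2]*s["fy"]+s["cy"]
def prof(s,mid,yaw,name,lo=66,hi=116,zs=0):
    d=np.array([np.sin(yaw),-np.cos(yaw),0]);n=np.array([np.cos(yaw),np.sin(yaw),0])
    L=np.arange(lo,hi,2);W=np.arange(-16,17,2)
    P=np.array([[proj(s,mid+d*l/1e3+n*w/1e3) for w in W] for l in L],'f4')
    g=cv2.remap(s["frame"].min(2).astype('f4'),P[...,0],P[...,1],cv2.INTER_CUBIC)
    print(name,"w",W.tolist())
    for l,row in zip(L,g):print(l,np.round(row).astype(int).tolist())
prof(np.load("top0.npz"),np.array([.4931,-.1745,.077]),.138,"rack")
prof(np.load("t2.npz"),np.array([.5505,.1984,.158]),-.218,"winder top",40)
prof(np.load("s2.npz"),np.array([.5505,.1984,.158]),-.218,"winder side",40)
```

```text
rack w [-16, -14, -12, -10, -8, -6, -4, -2, 0, 2, 4, 6, 8, 10, 12, 14, 16]
66 [81, 83, 77, 66, 70, 116, 184, 222, 230, 220, 193, 132, 73, 76, 82, 83, 78]
68 [65, 68, 64, 48, 54, 109, 186, 223, 230, 220, 191, 122, 53, 51, 61, 67, 64]
70 [43, 44, 39, 31, 45, 104, 186, 225, 230, 221, 191, 116, 46, 32, 41, 44, 42]
72 [36, 35, 37, 41, 61, 116, 188, 225, 231, 221, 188, 121, 60, 44, 37, 31, 34]
74 [36, 35, 50, 78, 102, 138, 187, 220, 226, 215, 188, 138, 105, 88, 52, 34, 35]
76 [31, 39, 74, 121, 149, 163, 183, 205, 214, 206, 185, 155, 146, 132, 79, 41, 34]
78 [33, 42, 90, 150, 181, 188, 192, 200, 203, 198, 188, 177, 173, 155, 97, 41, 32]
80 [36, 45, 94, 156, 196, 209, 213, 216, 218, 215, 208, 202, 190, 160, 95, 38, 32]
82 [37, 39, 78, 140, 191, 214, 222, 225, 227, 225, 217, 206, 187, 146, 81, 33, 35]
84 [39, 35, 51, 102, 164, 203, 214, 215, 217, 219, 215, 199, 165, 113, 56, 31, 31]
86 [32, 31, 33, 67, 134, 189, 207, 210, 213, 216, 215, 195, 147, 80, 34, 33, 38]
88 [39, 35, 30, 61, 133, 191, 216, 223, 225, 222, 215, 197, 148, 71, 30, 44, 47]
90 [51, 47, 34, 63, 133, 192, 220, 229, 231, 225, 2
[... 6659 characters left out ...]
, 51, 50, 53, 67, 88, 104, 108]
98 [29, 31, 35, 41, 47, 50, 50, 51, 52, 52, 51, 50, 53, 65, 85, 103, 108]
100 [29, 30, 34, 40, 47, 50, 51, 51, 53, 52, 51, 49, 51, 62, 83, 102, 107]
102 [31, 31, 34, 39, 45, 50, 51, 50, 53, 52, 51, 49, 50, 60, 81, 101, 108]
104 [32, 32, 34, 39, 45, 50, 52, 50, 53, 52, 51, 50, 50, 60, 81, 100, 108]
106 [31, 32, 34, 39, 45, 50, 52, 50, 52, 52, 52, 51, 51, 60, 79, 98, 107]
108 [29, 31, 34, 39, 45, 50, 51, 51, 51, 51, 53, 52, 52, 61, 77, 97, 105]
110 [28, 31, 34, 38, 45, 50, 51, 51, 50, 51, 53, 53, 53, 62, 76, 95, 105]
112 [28, 31, 34, 37, 44, 50, 52, 51, 50, 51, 52, 52, 54, 61, 76, 94, 105]
114 [29, 32, 34, 35, 43, 49, 53, 51, 50, 51, 52, 50, 53, 60, 76, 93, 105]
```

The hub profile sits about +1.3 mm across the slot, matching the TCP reading. Axially it's right once parallax is allowed for. I'll correct sideways and go down to the slot mouths.

Request:
carry_out(moves=[{"tx": 0,"ty": -0.13,"tz": 0.8,"ax": 0,"ay": 0,"az": 0,"hand": 1},{"tx": 0,"ty": 0,"tz": 1,"ax": 0,"ay": 0,"az": 0,"hand": 1},{"tx": 0,"ty": 0,"tz": 1,"ax": 0,"ay": 0,"az": 0,"hand": 1},{"tx": 0,"ty": 0,"tz": 0.7,"ax": 0,"ay": 0,"az": 0,"hand": 1},{"tx": 0,"ty": 0,"tz": 0.4,"ax": 0,"ay": 0,"az": 0,"hand": 1},{"tx": 0,"ty": 0,"tz": 0.2,"ax": 0,"ay": 0,"az": 0,"hand": 1},{"tx": 0,"ty": 0,"tz": 0,"ax": 0,"ay": 0,"az": 0,"hand": 1},{"tx": 0,"ty": 0,"tz": 0,"ax": 0,"ay": 0,"az": 0,"hand": 1}])

```text
time: 8.3
tool_pos: [0.5503, 0.1985, 0.0975]
orientation: [0.0, 0.78, 0.626, 0.0]
force: [0.5, 0.1, -1.5]
opening: 0.0064
gripper_force: 107.6
```

```bash
cat > st.py <<'E'
from h import *
from station import r
rel(r.get_state(),[.5505,.1984,.067],1.5708-.218)
E
python3 st.py
```

```text
txyz [-0.    0.02  3.05] az 0.0 tilt [ 4.e-04  1.e-04 -1.e+00] pos [0.5503 0.1985 0.0975] F [ 0.5  0.1 -1.5] T [ 0.08 -0.01 -0.05] open 0.0064 grip 107.6 t 8.3
```

Request:
carry_out(moves=[{"tx": 0,"ty": 0,"tz": 0.3,"ax": 0,"ay": 0,"az": 0,"hand": 1},{"tx": 0,"ty": 0,"tz": 0.3,"ax": 0,"ay": 0,"az": 0,"hand": 1},{"tx": 0,"ty": 0,"tz": 0.2,"ax": 0,"ay": 0,"az": 0,"hand": 1},{"tx": 0,"ty": 0,"tz": 0.2,"ax": 0,"ay": 0,"az": 0,"hand": 1},{"tx": 0,"ty": 0,"tz": 0,"ax": 0,"ay": 0,"az": 0,"hand": 1}])

```text
time: 8.8
tool_pos: [0.5498, 0.1983, 0.0869]
orientation: [-0.0, 0.78, 0.626, -0.0]
force: [-0.5, 0.1, -2.5]
opening: 0.0064
gripper_force: 107.6
```

```bash
python3 st.py
```

```text
txyz [0.02 0.06 1.99] az 0.0 tilt [-6.e-04 -2.e-04 -1.e+00] pos [0.5498 0.1983 0.0869] F [-0.5  0.1 -2.5] T [ 0.08  0.   -0.08] open 0.0064 grip 107.6 t 8.8
```

Request:
carry_out(moves=[{"tx": 0,"ty": 0,"tz": 0.3,"ax": 0,"ay": 0,"az": 0,"hand": 1},{"tx": 0,"ty": 0,"tz": 0.3,"ax": 0,"ay": 0,"az": 0,"hand": 1},{"tx": 0,"ty": 0,"tz": 0.2,"ax": 0,"ay": 0,"az": 0,"hand": 1},{"tx": 0,"ty": 0,"tz": 0.2,"ax": 0,"ay": 0,"az": 0,"hand": 1},{"tx": 0,"ty": 0,"tz": 0,"ax": 0,"ay": 0,"az": 0,"hand": 1}])

```text
time: 9.3
tool_pos: [0.5499, 0.1983, 0.0769]
orientation: [-0.0, 0.78, 0.626, -0.0]
force: [-0.4, -0.4, -2.7]
opening: 0.0064
gripper_force: 108.2
```

```bash
python3 st.py
```

```text
txyz [0.02 0.06 0.99] az -0.0 tilt [-6.e-04 -2.e-04 -1.e+00] pos [0.5499 0.1983 0.0769] F [-0.4 -0.4 -2.7] T [ 0.08  0.07 -0.07] open 0.0064 grip 108.2 t 9.3
```

Request:
carry_out(moves=[{"tx": 0,"ty": 0,"tz": 0.1,"ax": 0,"ay": 0,"az": 0,"hand": 1},{"tx": 0,"ty": 0,"tz": 0.1,"ax": 0,"ay": 0,"az": 0,"hand": 1},{"tx": 0,"ty": 0,"tz": 0.1,"ax": 0,"ay": 0,"az": 0,"hand": 1},{"tx": 0,"ty": 0,"tz": 0.1,"ax": 0,"ay": 0,"az": 0,"hand": 1},{"tx": 0,"ty": 0,"tz": 0,"ax": 0,"ay": 0,"az": 0,"hand": 1}])

```text
time: 9.8
tool_pos: [0.55, 0.1985, 0.0735]
orientation: [-0.0, 0.78, 0.626, -0.0]
force: [-2.1, -0.3, 1.6]
opening: 0.0061
gripper_force: 108.7
```

```bash
python3 st.py
```

```text
txyz [0.   0.05 0.65] az 0.0001 tilt [-1.e-04  0.e+00 -1.e+00] pos [0.55   0.1985 0.0735] F [-2.1 -0.3  1.6] T [-0.01  0.29  0.01] open 0.0061 grip 108.7 t 9.8
```

Request:
carry_out(moves=[{"tx": 0,"ty": 0,"tz": 0.1,"ax": 0,"ay": 0,"az": 0,"hand": 1},{"tx": 0,"ty": 0,"tz": 0.1,"ax": 0,"ay": 0,"az": 0,"hand": 1},{"tx": 0,"ty": 0,"tz": 0,"ax": 0,"ay": 0,"az": 0,"hand": 1}])

```text
time: 10.1
tool_pos: [0.55, 0.1985, 0.0718]
orientation: [-0.0, 0.78, 0.626, -0.0]
force: [-3.5, -0.5, 6.9]
opening: 0.0062
gripper_force: 109.3
```

```bash
python3 st.py
```

```text
txyz [0.   0.05 0.48] az 0.0001 tilt [-1.e-04  1.e-04 -1.e+00] pos [0.55   0.1985 0.0718] F [-3.5 -0.5  6.9] T [-0.02  0.57  0.08] open 0.0062 grip 109.3 t 10.1
```

Request:
carry_out(moves=[{"tx": 0,"ty": -0.03,"tz": 0.1,"ax": 0,"ay": 0,"az": 0,"hand": 1},{"tx": 0,"ty": 0,"tz": 0.1,"ax": 0,"ay": 0,"az": 0,"hand": 1},{"tx": 0,"ty": 0,"tz": 0,"ax": 0,"ay": 0,"az": 0,"hand": 1}])

```text
time: 10.4
tool_pos: [0.5502, 0.1986, 0.0703]
orientation: [0.0, 0.78, 0.626, 0.0]
force: [-4.1, -1.0, 9.9]
opening: 0.0063
gripper_force: 109.8
```

```bash
python3 st.py
```

```text
txyz [-0.02  0.03  0.33] az 0.0002 tilt [ 1.e-03  3.e-04 -1.e+00] pos [0.5502 0.1986 0.0703] F [-4.1 -1.   9.9] T [-0.07  0.58  0.04] open 0.0063 grip 109.8 t 10.4
```

Request:
carry_out(moves=[{"tx": 0,"ty": 0,"tz": 0.1,"ax": 0,"ay": 0,"az": 0,"hand": 1},{"tx": 0,"ty": 0,"tz": 0.1,"ax": 0,"ay": 0,"az": 0,"hand": 1},{"tx": 0,"ty": 0,"tz": 0,"ax": 0,"ay": 0,"az": 0,"hand": 1}])

```text
time: 10.7
tool_pos: [0.5503, 0.1988, 0.0684]
orientation: [0.0, 0.78, 0.626, 0.001]
force: [-2.6, 0.8, 7.7]
opening: 0.0063
gripper_force: 109.5
```

```bash
python3 st.py
```

```text
txyz [-0.04  0.03  0.14] az 0.0 tilt [ 1.3e-03  7.0e-04 -1.0e+00] pos [0.5503 0.1988 0.0684] F [-2.6  0.8  7.7] T [0.26 0.43 0.  ] open 0.0063 grip 109.5 t 10.7
```

Request:
carry_out(moves=[{"tx": 0,"ty": -0.03,"tz": 0.1,"ax": 0,"ay": 0,"az": 0,"hand": 1},{"tx": 0,"ty": 0,"tz": 0.1,"ax": 0,"ay": 0,"az": 0,"hand": 1},{"tx": 0,"ty": 0,"tz": 0,"ax": 0,"ay": 0,"az": 0,"hand": 1}])

```text
time: 11.0
tool_pos: [0.5503, 0.1989, 0.0667]
orientation: [0.0, 0.78, 0.626, 0.001]
force: [-3.2, -0.7, 12.0]
opening: 0.0066
gripper_force: 109.9
```

```bash
python3 st.py
```

```text
txyz [-0.05  0.03 -0.03] az 0.0 tilt [ 1.9e-03  8.0e-04 -1.0e+00] pos [0.5503 0.1989 0.0667] F [-3.2 -0.7 12. ] T [0.11 0.53 0.03] open 0.0066 grip 109.9 t 11.0
```

Request:
carry_out(moves=[{"tx": 0,"ty": 0,"tz": 0.1,"ax": 0,"ay": 0,"az": 0,"hand": 1},{"tx": 0,"ty": 0,"tz": 0.1,"ax": 0,"ay": 0,"az": 0,"hand": 1},{"tx": 0,"ty": 0,"tz": 0,"ax": 0,"ay": 0,"az": 0,"hand": 1}])

```text
time: 11.3
tool_pos: [0.5504, 0.199, 0.0649]
orientation: [0.0, 0.78, 0.626, 0.001]
force: [-4.0, 0.4, 14.0]
opening: 0.0064
gripper_force: 110.2
```

```bash
python3 st.py
```

```text
txyz [-0.05  0.03 -0.21] az 0.0 tilt [ 1.9e-03  8.0e-04 -1.0e+00] pos [0.5504 0.199  0.0649] F [-4.   0.4 14. ] T [0.07 0.62 0.01] open 0.0064 grip 110.2 t 11.3
```

Request:
carry_out(moves=[{"tx": 0,"ty": -0.02,"tz": 0.1,"ax": 0,"ay": 0,"az": 0,"hand": 1},{"tx": 0,"ty": 0,"tz": 0.1,"ax": 0,"ay": 0,"az": 0,"hand": 1},{"tx": 0,"ty": 0,"tz": 0,"ax": 0,"ay": 0,"az": 0,"hand": 1}])

```text
time: 11.6
tool_pos: [0.5504, 0.199, 0.0635]
orientation: [0.0, 0.78, 0.626, 0.001]
force: [-5.1, -0.8, 21.1]
opening: 0.0064
gripper_force: 110.7
```

```bash
python3 st.py
```

```text
txyz [-0.06  0.03 -0.35] az 0.0001 tilt [ 2.4e-03  8.0e-04 -1.0e+00] pos [0.5504 0.199  0.0635] F [-5.1 -0.8 21.1] T [-0.15  0.89 -0.02] open 0.0064 grip 110.7 t 11.6
```

Request:
carry_out(moves=[{"tx": 0,"ty": 0,"tz": 0.1,"ax": 0,"ay": 0,"az": 0,"hand": 1},{"tx": 0,"ty": 0,"tz": 0,"ax": 0,"ay": 0,"az": 0,"hand": 1}])

```text
time: 11.8
tool_pos: [0.5504, 0.199, 0.0629]
orientation: [0.0, 0.78, 0.626, 0.001]
force: [-7.9, -0.9, 24.7]
opening: 0.0065
gripper_force: 111.1
```

```bash
python3 st.py
```

```text
txyz [-0.06  0.02 -0.41] az 0.0002 tilt [ 2.5e-03  9.0e-04 -1.0e+00] pos [0.5504 0.199  0.0629] F [-7.9 -0.9 24.7] T [-0.27  1.08  0.01] open 0.0065 grip 111.1 t 11.8
```

Force now climbs at the pad's own stiffness with no more sliding, and the travel past the plungers was about 6.5 mm. That suggests it's home. I'll ease off, let go and look.

Request:
carry_out(moves=[{"tx": 0,"ty": 0,"tz": -0.1,"ax": 0,"ay": 0,"az": 0,"hand": 1},{"tx": 0,"ty": 0,"tz": -0.1,"ax": 0,"ay": 0,"az": 0,"hand": 1},{"tx": 0,"ty": 0,"tz": -0.1,"ax": 0,"ay": 0,"az": 0,"hand": 1},{"tx": 0,"ty": 0,"tz": 0,"ax": 0,"ay": 0,"az": 0,"hand": 0.75},{"tx": 0,"ty": 0,"tz": 0,"ax": 0,"ay": 0,"az": 0,"hand": 0.65},{"tx": 0,"ty": 0,"tz": 0,"ax": 0,"ay": 0,"az": 0,"hand": 0.6},{"tx": 0,"ty": 0,"tz": 0,"ax": 0,"ay": 0,"az": 0,"hand": 0.6},{"tx": 0,"ty": 0,"tz": 0,"ax": 0,"ay": 0,"az": 0,"hand": 0.6}])

```text
time: 12.6
tool_pos: [0.5492, 0.1985, 0.063]
orientation: [-0.0, 0.78, 0.626, -0.0]
force: [0.5, 0.3, 0.4]
opening: 0.0343
gripper_force: 0.0
```

```bash
python3 st.py
```

```text
txyz [ 0.02  0.13 -0.4 ] az -0.0 tilt [-4.e-04 -1.e-04 -1.e+00] pos [0.5492 0.1985 0.063 ] F [0.5 0.3 0.4] T [-0.05 -0.03  0.05] open 0.0343 grip 0.0 t 12.6
```

Request:
carry_out(moves=[{"tx": 0,"ty": 0,"tz": -1,"ax": 0,"ay": 0,"az": 0,"hand": 0.6},{"tx": 0,"ty": 0,"tz": -2,"ax": 0,"ay": 0,"az": 0,"hand": 0.6},{"tx": 0,"ty": 0,"tz": -2,"ax": 0,"ay": 0,"az": 0,"hand": 0.6},{"tx": 0,"ty": 0,"tz": -2,"ax": 0,"ay": 0,"az": 0,"hand": 1},{"tx": 0,"ty": 0,"tz": 0,"ax": 0,"ay": 0,"az": 0,"hand": 1},{"tx": 0,"ty": 0,"tz": 0,"ax": 0,"ay": 0,"az": 0,"hand": 1},{"tx": 0,"ty": 0,"tz": 0,"ax": 0,"ay": 0,"az": 0,"hand": 1},{"tx": 0,"ty": 0,"tz": 0,"ax": 0,"ay": 0,"az": 0,"hand": 1}])

```text
time: 13.4
tool_pos: [0.5486, 0.1984, 0.1323]
orientation: [-0.0, 0.78, 0.626, -0.001]
force: [-0.7, 0.7, -0.1]
opening: -0.0
gripper_force: 0.0
```

```bash
python3 st.py
python3 - <<'E'
from h import *
from station import snapshot
s=snapshot("side");np.savez("s3.npz",**s);t=snapshot("top");np.savez("t3.npz",**t)
a=cv2.resize(s["frame"][120:220,245:325,::-1],(480,600),interpolation=cv2.INTER_CUBIC)
b=cv2.resize(t["frame"][200:260,240:300,::-1],(320,320),interpolation=cv2.INTER_CUBIC)
c=np.zeros((600,800,3),'u1');c[:,:480]=a;c[:320,480:]=b;cv2.imwrite("pics/r.png",c)
E
```

```text
txyz [0.05 0.2  6.53] az 0.0 tilt [-1.8e-03 -6.0e-04 -1.0e+00] pos [0.5486 0.1984 0.1323] F [-0.7  0.7 -0.1] T [0.02 0.02 0.01] open -0.0 grip 0.0 t 13.4
```

View pics/r.png

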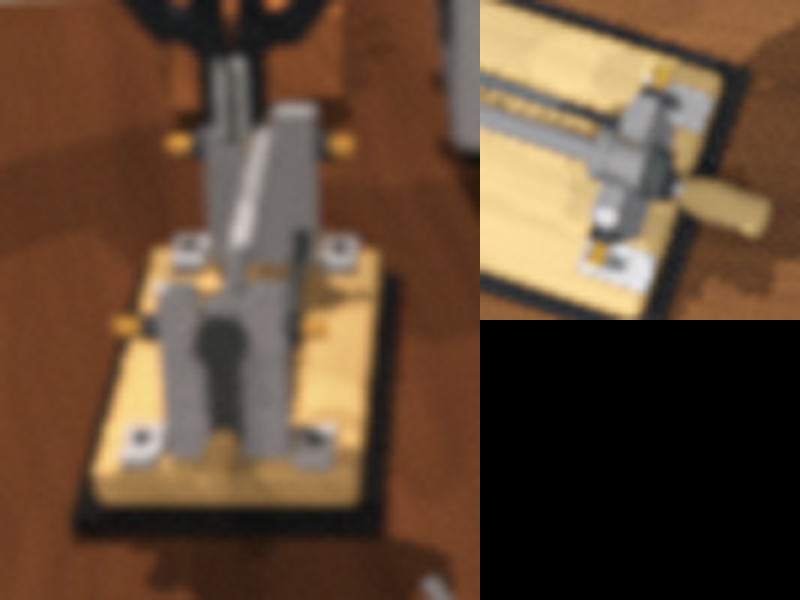

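The side crop shows the hub seated deep in the wide slot at about (222,340). The thin end is hidden at this resolution. I'll check each end by pressing lightly on the rod next to each cheek with the fingers shut, crank side first.

Request:
carry_out(moves=[{"tx": -3,"ty": 0.18,"tz": 0,"ax": 0,"ay": 0,"az": 0,"hand": 1},{"tx": -3,"ty": 0,"tz": 0,"ax": 0,"ay": 0,"az": 0,"hand": 1},{"tx": 0,"ty": 0,"tz": 1.5,"ax": 0,"ay": 0,"az": 0,"hand": 1},{"tx": 0,"ty": 0,"tz": 1.5,"ax": 0,"ay": 0,"az": 0,"hand": 1},{"tx": 0,"ty": 0,"tz": 0.7,"ax": 0,"ay": 0,"az": 0,"hand": 1},{"tx": 0,"ty": 0,"tz": 0,"ax": 0,"ay": 0,"az": 0,"hand": 1}])

```text
time: 14.1
tool_pos: [0.5372, 0.1398, 0.0947]
orientation: [-0.001, 0.78, 0.626, -0.001]
force: [0.7, -0.0, -0.3]
opening: -0.0001
gripper_force: 0.0
```

Request:
carry_out(moves=[{"tx": 0,"ty": 0,"tz": 0.1,"ax": 0,"ay": 0,"az": 0,"hand": 1},{"tx": 0,"ty": 0,"tz": 0.1,"ax": 0,"ay": 0,"az": 0,"hand": 1},{"tx": 0,"ty": 0,"tz": 0.1,"ax": 0,"ay": 0,"az": 0,"hand": 1},{"tx": 0,"ty": 0,"tz": 0,"ax": 0,"ay": 0,"az": 0,"hand": 1}])

```text
time: 14.5
tool_pos: [0.5382, 0.1398, 0.0935]
orientation: [0.0, 0.78, 0.626, 0.0]
force: [-0.5, 0.5, -0.9]
opening: 0.0
gripper_force: 0.0
```

Request:
carry_out(moves=[{"tx": 0,"ty": 0,"tz": 0.1,"ax": 0,"ay": 0,"az": 0,"hand": 1},{"tx": 0,"ty": 0,"tz": 0.1,"ax": 0,"ay": 0,"az": 0,"hand": 1},{"tx": 0,"ty": 0,"tz": 0,"ax": 0,"ay": 0,"az": 0,"hand": 1}])

```text
time: 14.8
tool_pos: [0.538, 0.1396, 0.0913]
orientation: [-0.0, 0.78, 0.626, -0.0]
force: [0.5, -0.2, 1.1]
opening: 0.0003
gripper_force: 0.0
```

Request:
carry_out(moves=[{"tx": 0,"ty": 0,"tz": 0.1,"ax": 0,"ay": 0,"az": 0,"hand": 1},{"tx": 0,"ty": 0,"tz": 0.1,"ax": 0,"ay": 0,"az": 0,"hand": 1},{"tx": 0,"ty": 0,"tz": 0,"ax": 0,"ay": 0,"az": 0,"hand": 1}])

```text
time: 15.1
tool_pos: [0.5382, 0.1396, 0.0895]
orientation: [0.0, 0.78, 0.626, 0.0]
force: [-0.5, -1.1, 4.5]
opening: 0.0
gripper_force: 1.9
```

Request:
carry_out(moves=[{"tx": 0,"ty": 0,"tz": 0.1,"ax": 0,"ay": 0,"az": 0,"hand": 1},{"tx": 0,"ty": 0,"tz": 0,"ax": 0,"ay": 0,"az": 0,"hand": 1},{"tx": 0,"ty": 0,"tz": 0,"ax": 0,"ay": 0,"az": 0,"hand": 1}])

```text
time: 15.4
tool_pos: [0.5382, 0.1396, 0.0888]
orientation: [0.0, 0.78, 0.626, 0.0]
force: [-2.3, -1.6, 6.9]
opening: 0.0003
gripper_force: 3.5
```

Request:
carry_out(moves=[{"tx": 0,"ty": 0,"tz": 0.1,"ax": 0,"ay": 0,"az": 0,"hand": 1},{"tx": 0,"ty": 0,"tz": 0,"ax": 0,"ay": 0,"az": 0,"hand": 1},{"tx": 0,"ty": 0,"tz": 0,"ax": 0,"ay": 0,"az": 0,"hand": 1}])

```text
time: 15.7
tool_pos: [0.5383, 0.1396, 0.0881]
orientation: [0.0, 0.78, 0.626, 0.0]
force: [-2.3, -0.3, 9.0]
opening: -0.0002
gripper_force: 5.1
```

Request:
carry_out(moves=[{"tx": 0,"ty": 0,"tz": 0.1,"ax": 0,"ay": 0,"az": 0,"hand": 1},{"tx": 0,"ty": 0,"tz": 0.1,"ax": 0,"ay": 0,"az": 0,"hand": 1},{"tx": 0,"ty": 0,"tz": 0,"ax": 0,"ay": 0,"az": 0,"hand": 1}])

```text
time: 16.0
tool_pos: [0.5384, 0.1396, 0.0867]
orientation: [0.0, 0.78, 0.626, 0.0]
force: [-5.2, -2.4, 17.1]
opening: -0.0003
gripper_force: 8.5
```

Request:
carry_out(moves=[{"tx": 0,"ty": 0,"tz": 0.1,"ax": 0,"ay": 0,"az": 0,"hand": 1},{"tx": 0,"ty": 0,"tz": 0.1,"ax": 0,"ay": 0,"az": 0,"hand": 1},{"tx": 0,"ty": 0,"tz": 0,"ax": 0,"ay": 0,"az": 0,"hand": 1}])

```text
time: 16.3
tool_pos: [0.5385, 0.1396, 0.0853]
orientation: [0.0, 0.78, 0.626, 0.0]
force: [-6.8, -2.5, 24.2]
opening: -0.0001
gripper_force: 11.8
```

Request:
carry_out(moves=[{"tx": 0,"ty": 0,"tz": 0.1,"ax": 0,"ay": 0,"az": 0,"hand": 1},{"tx": 0,"ty": 0,"tz": 0.1,"ax": 0,"ay": 0,"az": 0,"hand": 1},{"tx": 0,"ty": 0,"tz": 0,"ax": 0,"ay": 0,"az": 0,"hand": 1}])

```text
time: 16.6
tool_pos: [0.5388, 0.1396, 0.084]
orientation: [0.0, 0.78, 0.626, 0.001]
force: [-8.2, -2.5, 30.1]
opening: 0.0001
gripper_force: 15.0
```

The crank end took 30 N with no slip, so it's home. Lift and do the same at the thin end, going only to about 25 N.

Request:
carry_out(moves=[{"tx": 0,"ty": 0,"tz": -1,"ax": 0,"ay": 0,"az": 0,"hand": 1},{"tx": 0,"ty": 0,"tz": -2,"ax": 0,"ay": 0,"az": 0,"hand": 1},{"tx": 4,"ty": 0,"tz": 0,"ax": 0,"ay": 0,"az": 0,"hand": 1},{"tx": 4,"ty": 0,"tz": 0,"ax": 0,"ay": 0,"az": 0,"hand": 1},{"tx": 4,"ty": 0,"tz": 0,"ax": 0,"ay": 0,"az": 0,"hand": 1},{"tx": 0,"ty": 0,"tz": 1,"ax": 0,"ay": 0,"az": 0,"hand": 1},{"tx": 0,"ty": 0,"tz": 1,"ax": 0,"ay": 0,"az": 0,"hand": 1},{"tx": 0,"ty": 0,"tz": 0,"ax": 0,"ay": 0,"az": 0,"hand": 1}])

```text
time: 17.4
tool_pos: [0.563, 0.2561, 0.0898]
orientation: [-0.0, 0.78, 0.626, -0.001]
force: [-0.5, 1.6, 1.9]
opening: 0.0
gripper_force: 1.0
```

Request:
carry_out(moves=[{"tx": 0,"ty": 0,"tz": 0.1,"ax": 0,"ay": 0,"az": 0,"hand": 1},{"tx": 0,"ty": 0,"tz": 0.1,"ax": 0,"ay": 0,"az": 0,"hand": 1},{"tx": 0,"ty": 0,"tz": 0,"ax": 0,"ay": 0,"az": 0,"hand": 1}])

```text
time: 17.7
tool_pos: [0.5635, 0.2558, 0.0895]
orientation: [-0.0, 0.78, 0.626, -0.001]
force: [-2.4, -1.2, 4.0]
opening: -0.0
gripper_force: 2.0
```

Request:
carry_out(moves=[{"tx": 0,"ty": 0,"tz": 0.1,"ax": 0,"ay": 0,"az": 0,"hand": 1},{"tx": 0,"ty": 0,"tz": 0.1,"ax": 0,"ay": 0,"az": 0,"hand": 1},{"tx": 0,"ty": 0,"tz": 0,"ax": 0,"ay": 0,"az": 0,"hand": 1}])

```text
time: 18.0
tool_pos: [0.5636, 0.2558, 0.088]
orientation: [0.0, 0.78, 0.626, -0.001]
force: [-4.2, -3.5, 11.1]
opening: -0.0002
gripper_force: 5.3
```

Request:
carry_out(moves=[{"tx": 0,"ty": 0,"tz": 0.1,"ax": 0,"ay": 0,"az": 0,"hand": 1},{"tx": 0,"ty": 0,"tz": 0.1,"ax": 0,"ay": 0,"az": 0,"hand": 1},{"tx": 0,"ty": 0,"tz": 0,"ax": 0,"ay": 0,"az": 0,"hand": 1}])

```text
time: 18.3
tool_pos: [0.5637, 0.2558, 0.0868]
orientation: [0.0, 0.78, 0.626, -0.001]
force: [-6.7, -3.3, 16.4]
opening: 0.0002
gripper_force: 8.4
```

Request:
carry_out(moves=[{"tx": 0,"ty": 0,"tz": 0.1,"ax": 0,"ay": 0,"az": 0,"hand": 1},{"tx": 0,"ty": 0,"tz": 0.1,"ax": 0,"ay": 0,"az": 0,"hand": 1},{"tx": 0,"ty": 0,"tz": 0,"ax": 0,"ay": 0,"az": 0,"hand": 1}])

```text
time: 18.6
tool_pos: [0.5638, 0.2558, 0.0855]
orientation: [0.0, 0.78, 0.626, -0.0]
force: [-8.1, -5.9, 22.8]
opening: 0.0003
gripper_force: 11.4
```

Request:
carry_out(moves=[{"tx": 0,"ty": 0,"tz": 0.1,"ax": 0,"ay": 0,"az": 0,"hand": 1},{"tx": 0,"ty": 0,"tz": 0,"ax": 0,"ay": 0,"az": 0,"hand": 1}])

```text
time: 18.8
tool_pos: [0.5639, 0.2558, 0.0849]
orientation: [0.0, 0.78, 0.626, -0.0]
force: [-8.2, -6.5, 26.2]
opening: -0.0
gripper_force: 12.9
```

Both ends stand at the same height under the same force (0.0853 and 0.0852 m at about 24 N), with no slip at either. Lift clear and hand in.

Request:
carry_out(moves=[{"tx": 0,"ty": 0,"tz": -0.5,"ax": 0,"ay": 0,"az": 0,"hand": 1},{"tx": 0,"ty": 0,"tz": -1.5,"ax": 0,"ay": 0,"az": 0,"hand": 1},{"tx": 0,"ty": 0,"tz": -3,"ax": 0,"ay": 0,"az": 0,"hand": 1},{"tx": 0,"ty": 0,"tz": -4,"ax": 0,"ay": 0,"az": 0,"hand": 1},{"tx": 0,"ty": 0,"tz": -3,"ax": 0,"ay": 0,"az": 0,"hand": 1},{"tx": 0,"ty": 0,"tz": 0,"ax": 0,"ay": 0,"az": 0,"hand": 1},{"tx": 0,"ty": 0,"tz": 0,"ax": 0,"ay": 0,"az": 0,"hand": 1},{"tx": 0,"ty": 0,"tz": 0,"ax": 0,"ay": 0,"az": 0,"hand": 1}])

```text
time: 19.6
tool_pos: [0.5634, 0.2563, 0.2013]
orientation: [-0.0, 0.78, 0.626, -0.001]
force: [-0.2, 0.2, -0.2]
opening: -0.0001
gripper_force: 0.0
```

```bash
python3 -c "
from station import order
print(order.finish_job())"
```

```text
the job is handed in; nothing more can be done
None
```

The crank mandrel is in the winder with its crank outside the wide-slotted cheek, let go, and handed in at about 20 s; press checks (26–30 N, no slip, ends level) say both ends are home, but the judge returned no verdict.

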